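# Gather the minerals in the tote's red corner

## Task

Pick the grey specimen tote up by its black handle and, clear of the bench, tip it so that the corner with the red guard is the lowest and the three loose minerals slide down and bunch up in that corner, without touching the minerals or spilling any. Finish while still holding the tote in the air, still and tilted toward the red corner along both its length and its width, with all three gathered there; leave the things lying round the tote where they are.

Things in the scene. Friction and masses are not known exactly. Their poses are not given: they have to be found in the camera images.
- tote: Loose open grey plastic tote, outside 280 (its x) x 200 (y) x 65 mm high, walls and floor 5 mm, about 0.4 kg, 0.75 kg loaded. Origin: centre of its underside, z up. The corner at its -x, +y has a red guard, 40 mm along both walls outside, and a red patch inside. Inside is smooth: minerals slide from 13 to 21 degrees of slope, some hang on each other until about 30. A black bridge handle spans it along x
- handle (a point): centre of the tote's rigid, non-slip handle bar, over the middle of the box, 125 mm above the tote's underside; axes as the tote. The bar runs straight along the tote's x, free between its end posts at x = +-140 mm, is 16 mm wide (along y) and 22 mm high. Below it are only the minerals, up to 48 mm above the underside
- red_corner (a point): inner corner of the tote's floor at the red guard, at tote x = -135, y = +95, z = 5 mm; axes as the tote
- red_foot (a point): outer bottom corner of the tote under the red guard, at tote x = -140, y = +100, z = 0 mm; the lowest point when this corner is tipped down
- feldspar_bit: pale pink feldspar lump, 51 x 57 x 42 mm, lies loose on the tote's floor, about 0.11 kg; slides on the smooth floor. Origin at the centre of its underside, z up through it
- sulphur_bit: yellow sulphur lump, 50 x 59 x 43 mm, lies loose on the tote's floor, about 0.11 kg; slides on the smooth floor. Origin at the centre of its underside, z up through it
- mica_book: flat olive-brown mica lump, 52 x 62 x 28 mm, lies loose on the tote's floor, about 0.11 kg; slides on the smooth floor. Origin at the centre of its underside, z up through it
- dust_brush: dust brush lying on the bench, 36 x 175 x 11 mm, bystander; origin at the centre of its underside
- streak_plate: pale streak plate lying on the bench, 48 x 64 x 8 mm, bystander; origin at the centre of its underside
- jasper_red: dark red jasper on the bench, 82 x 98 x 65 mm, bystander; origin at the centre of its underside
- lens: brass folding hand lens on the bench, 27 x 70 x 10 mm, bystander; origin at the centre of its underside
Mind the look-alikes: they are no part of the job. What is shaped like the feldspar_bit but orange or purple is not meant.

How it is judged (in metres and radians):
At the end, for the whole second after the job is handed in: Gripper holds the tote still, all 15 mm, its handle 160 mm or more above the bench; it slopes down to the red corner at least 0.10 rad along length and width, 0.2 in all; the three minerals rest inside, origins within 160 mm of the inner red corner, the nearest within 85 mm (height (world z) of red_foot above 0.015 m and height (world z) of handle above 0.16 m and contact force between the fingers and tote above 1 N and angle between tote's own x axis and vertical below 1.4708 rad and angle between tote's own y axis and vertical above 1.6708 rad and angle between tote's own z axis and vertical above 0.2 rad and linear speed of tote below 0.02 m/s and angular speed of tote below 0.1 rad/s and distance between each of feldspar_bit, sulphur_bit, mica_book and red_corner below 0.16 m and z of feldspar_bit in the frame of tote between -0.005 and 0.065 m and linear speed of each of feldspar_bit, sulphur_bit, mica_book below 0.03 m/s and z of sulphur_bit in the frame of tote between -0.005 and 0.065 m and z of mica_book in the frame of tote between -0.005 and 0.065 m and distance between any of feldspar_bit, sulphur_bit, mica_book and red_corner below 0.085 m); the arm keeps its last pose, push and grip.
It fails at once if the robot touches a mineral in the tote (contact force between any of the arm, the fingers and feldspar_bit above 0.5 N or contact force between any of the arm, the fingers and sulphur_bit above 0.5 N or contact force between any of the arm, the fingers and mica_book above 0.5 N).
It fails at once if a mineral falls out of the tote (distance between any of feldspar_bit, sulphur_bit, mica_book and tote above 0.25 m).
It fails at once if a thing lying near the tote is shifted by more than 15 mm (distance of any of dust_brush, streak_plate, jasper_red, lens from where it was at the start of the episode above 0.015 m).
It also fails if it takes over 37 s, if anything falls off the work surface, if the arm or the gripper's body presses on something with over 40 N, if the wrist force passes 120 N, or if a joint passes its speed limit or range.

## Robot

A 6-joint arm with a two-finger parallel gripper is mounted at the origin on a cart in front of the work surface, level with it; the furniture and walls round the work are solid. World frame = base frame: x ahead of the robot, y to its left, z up, the work surface at z = 0. Lengths are in mm, angles in rad, forces in N, time in s.
With the tool pointing down it reaches from about 400 to 925 mm from the base axis. Payload 12.5 kg.
Tool frame: the origin (TCP) lies at the centre of the arm's flange, where the gripper is bolted on; the fingertips stand 190 mm ahead of it and the grasp point (between the pads) lies 171 mm ahead of it; z points along the fingers, y is the line along which they close (so a half turn about z gives the same grasp; the last joint's range is limited). The gripper opens to 95 mm and grips with 3 to 60 N. Pads are 20 mm wide; open, the fingers measure 119 mm over their backs; the gripper's body (75 mm by 180 mm) begins 59 mm behind the grasp point.
Start: joints at [-1.331, 0.491, 1.559, -0, 1.092, -0.106], TCP at [211.863, -587.996, 404.761] pointing down, gripper open.
Joint ranges: [-3.1, 3.1], [-0.84, 2.19], [0.05, 2.79], [-1.13, 4.28], [0.06, 2.93], [-2.69, 2.69]. Speed limits (rad/s): [2.22, 2.22, 2.79, 3.14, 3.14, 3.14].

## Interface

Orientations are given as [roll, pitch, yaw] about the fixed x, y, z axes, in that order (R = Rz(yaw) Ry(pitch) Rx(roll)).
In Python, from cell import env, read_camera, search_frame, cut_out gives the robot as it stands. The module is installed in compiled form; this text tells all that it offers.
- The arm moves only by the tool move_arm, never from a script. Its argument "commands" is a list of rows, each a list of 3 entries, a list of its own where there are three numbers: the shift along the world's x, y, z normalised to -1 to 1, where 1 is 0.03 m, then the turn about the world's z normalised to -1 to 1, where 1 is 0.08 rad, then the opening, from -1 (shut) to 1 (fully open), so that 0 is half open. A call has 1 to 20 rows; each row shifts and turns the commanded pose from where the row before left it; what a row does not reach is not made up. A row lasts 1/12 s, in which the tool goes at most 41.7 mm and 7.16 degrees, less where a joint would pass 70% of its speed; a pose out of reach is approached as far as the arm can. A call with a number of a shift or a turn outside -1 to 1 is refused whole. A call with a gripper value outside its range is refused whole. The fingers move at their own pace and stop on an object; the grip force is fixed at half the most. Time passes only in rows, so rows that do not move let the fingers close. It gives the time, the measured TCP pose, the force, the opening and the grip force at its end, in the units of the state.
- env.state(): the state, without advancing time (a new reading comes with each control period).
- read_camera(name): name is "side" or "top"; returns a dict with "image" (420x560x3 uint8, red, green, blue), "fx", "fy", "cx", "cy" (pixels), "rvec" (rotation vector, rad) and "tvec" (3), from world to camera coordinates, as OpenCV has them. Camera axes: x right, y down, z forward; pixel columns grow to the right and rows downward; lengths in mm; the calibration is good to about 2 mm. A picture is of the moment at which its call begins. There is no depth.
- env.job_done(): hands the job in; it is judged then, once.
Trained networks look in a picture, given as the dict that the camera call returned (one of the last four; its "shot" number tells which), for a name from the list of things; names that differ only in an ending like _2 or _b are one class to them, and where a whole thing is asked for, a point or a joint stands for the part that bears it (a point fixed in the world has none). Each returns a list of dicts, best first, with "confidence" (0 to 1); they miss things now and then, are a little off and sometimes report something else, mostly with a low value. They report only what shows in the picture. A call takes as long as a camera call. They do not tell look-alikes from the thing itself.
- search_frame(thing, picture): "at" ([column, row] in pixels, amid what is visible of it).
- cut_out(thing, picture): "region" (420x560 bool, what is visible of it) and "at" ([column, row] in pixels, amid what is visible of it).
The state is a dict: "t": time; "joints": joint angles; "qvel": joint speeds; "tau": joint torques, N m; "eef_pos": TCP position; "tcp_rot": TCP orientation; "ft_force": force on the tool from outside, world axes, zero at the start; "moment": the same for the moment, N m; "opening": opening from 0.0 (shut) to 1.0 (fully open); "grip_force": force on a finger pad.
Only numpy, scipy, OpenCV 4.12 (cv2) and the standard library are available. Lean on these libraries where they do the work, as an engineer would, in place of code of your own. Each camera call takes 0.05 s, during which the arm holds its last target. There are 200 camera calls.

## Working session

There is one attempt and no reset: what is moved stays moved. The work goes in short steps, Python scripts to look and compute and a tool call to move; the robot and the scene stay as the last step left them, time stands still between calls to the robot, and variables do not carry over. Pictures are saved under pics/ and viewed, at most 10 in all, crops included, and the job is handed in when it is done.

Besides the shell and the picture viewer there is one more tool, called after ">>>" as name(argument=value, ...) on one line, values as JSON. move_arm: Moves the arm, as the interface text tells. Its arguments: {"type":"object","properties":{"commands":{"type":"array","items":{"type":"array"}}},"required":["commands"]}

```bash
mkdir -p pics
cat > h.py <<'E'
import numpy as np, cv2
from cell import env, read_camera, search_frame, cut_out
def P(c):
    R,_=cv2.Rodrigues(np.array(c["rvec"],float)); return R,np.array(c["tvec"],float).ravel()
def K(c): return np.array([[c["fx"],0,c["cx"]],[0,c["fy"],c["cy"]],[0,0,1.]])
def back(c,uv,z):
    R,t=P(c); d=R.T@np.linalg.solve(K(c),[uv[0],uv[1],1]); o=-R.T@t
    return o+d*(z-o[2])/d[2]
def proj(c,p):
    return cv2.projectPoints(np.array(p,float).reshape(-1,1,3),np.array(c["rvec"],float),np.array(c["tvec"],float),K(c),None)[0].reshape(-1,2)
def save(n,img): cv2.imwrite("pics/"+n,cv2.cvtColor(img,cv2.COLOR_RGB2BGR))
E
python3 - <<'E'
from h import *
t=read_camera("top"); s=read_camera("side")
save("t0.png",t["image"]); save("s0.png",s["image"])
for c in (t,s):
    R,tt=P(c); print("cam at",-R.T@tt)
    for n in ["tote","handle","red_corner","red_foot","feldspar_bit","sulphur_bit","mica_book","dust_brush","streak_plate","jasper_red","lens"]:
        print(n,[(np.round(d["at"]).tolist(),round(d["confidence"],2),np.round(back(c,d["at"],125 if n=="handle" else 10)[:2]).tolist()) for d in search_frame(n,c)[:3]])
print(env.state())
E
```

```text
cam at [ 372.13299777  176.34003318 1359.30327796]
tote [([231.0, 195.0], 0.69, [549.0, 264.0])]
handle [([229.0, 197.0], 0.89, [528.0, 261.0])]
red_corner [([233.0, 196.0], 0.92, [546.0, 260.0])]
red_foot [([232.0, 195.0], 0.87, [549.0, 263.0])]
feldspar_bit [([200.0, 167.0], 0.89, [621.0, 350.0]), ([342.0, 202.0], 0.85, [538.0, -31.0])]
sulphur_bit [([253.0, 185.0], 0.73, [576.0, 206.0])]
mica_book [([238.0, 155.0], 0.91, [656.0, 251.0])]
dust_brush [([392.0, 240.0], 0.83, [440.0, -166.0])]
streak_plate [([417.0, 207.0], 0.73, [529.0, -231.0])]
jasper_red [([125.0, 171.0], 0.74, [605.0, 551.0])]
lens [([114.0, 250.0], 0.62, [392.0, 568.0]), ([394.0, 242.0], 0.23, [436.0, -170.0])]
cam at [  73.14347327 1141.70867323  506.15890442]
tote [([245.0, 241.0], 0.69, [584.0, 240.0])]
handle [([242.0, 235.0], 0.75, [485.0, 425.0])]
red_corner [([246.0, 239.0], 0.72, [590.0, 225.0])]
red_foot []
feldspar_bit [([298.0, 212.0], 0.39, [539.0, -8.0])]
sulphur_bit [([253.0, 236.0], 0.79, [579.0, 204.0]), ([327.0, 190.0], 0.64, [530.0, -240.0]), ([218.0, 240.0], 0.53, [649.0, 266.0])]
mica_book [(
[... 211 characters left out ...]
0, 336.0], 0.65, [390.0, 572.0])]
{'t': 1.2, 'joints': array([-1.33058930e+00,  4.90896938e-01,  1.55891092e+00,  5.37874754e-06,
        1.09167725e+00, -1.05635252e-01]), 'qvel': array([ 0.00076344, -0.00069912,  0.00115522,  0.00089968, -0.00152718,
       -0.00043487]), 'tau': array([ 2.23526545e-04, -6.12482929e+01, -2.58437365e+01,  6.93045789e-02,
        4.46425856e-02, -1.24580836e-05]), 'eef_pos': array([ 211.86874912, -587.99140848,  404.7590785 ]), 'tcp_rot': array([3.14148521e+00, 6.59222166e-06, 3.45839800e-01]), 'ft_force': array([-0.08583471, -0.47195693,  0.18699889]), 'moment': array([-0.04417368, -0.04054836, -0.05856727]), 'grip_force': 0.0, 'opening': 0.9999334586993668}
```

View pics/t0.png

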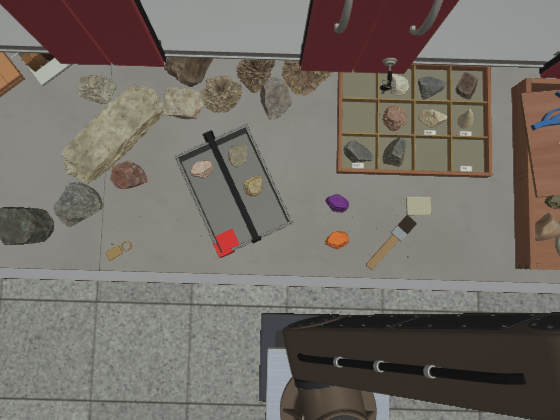

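View pics/s0.png

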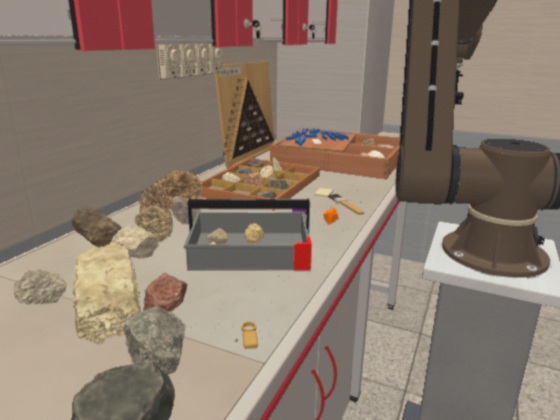

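```bash
cat > est.py <<'E'
from h import *
E
python3 - <<'E'
from h import *
t=read_camera("top")
im=t["image"].astype(int)
# handle bar: dark pixels near line
m=((im.max(2)<45)).astype(np.uint8); m[:, :190]=0; m[:,275:]=0; m[:120]=0; m[255:]=0
n,l,st,_=cv2.connectedComponentsWithStats(m); i=1+np.argmax(st[1:,4]); ys,xs=np.where(l==i); print(st[i])
v=cv2.fitLine(np.c_[xs,ys].astype(np.float32),cv2.DIST_HUBER,0,.01,.01).ravel(); d=v[:2];o=v[2:]
pr=(np.c_[xs,ys]-o)@d; a,b=np.percentile(pr,[.5,99.5]); e=[back(t,o+d*k,136) for k in (a,b)]
print(e,np.linalg.norm(e[0]-e[1]),(e[0]+e[1])/2)
c=cv2.resize(im[110:270,170:350].astype(np.uint8),None,fx=4,fy=3.6,interpolation=cv2.INTER_CUBIC)[:590]
save("t1.png",c)
E
```

```text
[204 131  57 112 730]
[array([683.69811257, 320.30599797, 136.        ]), array([423.82347042, 191.0545023 , 136.        ])] 290.2426205224408 [553.7607915  255.68025013 136.        ]
```

View pics/t1.png

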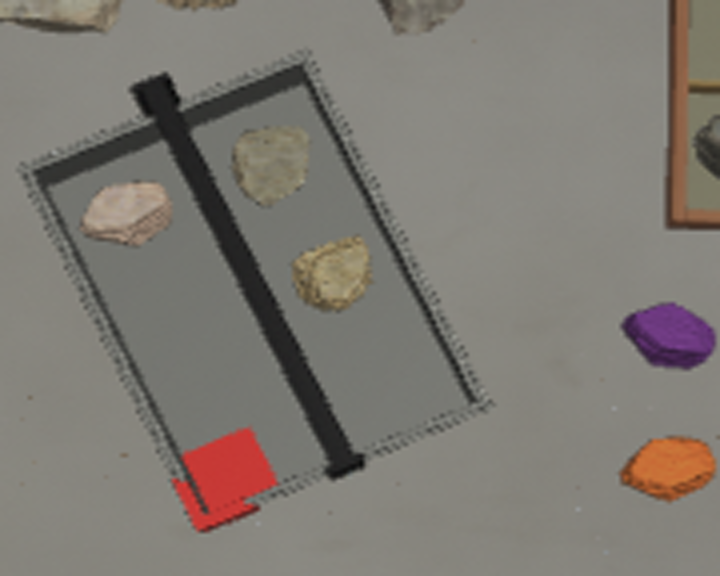

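>>> move_arm(commands=[[[0.5, 1, 0], 0, 1], [[0.5, 1, 0], 0, 1], [[0.5, 1, 0], 0, 1], [[0.5, 1, 0], 0, 1], [[0.5, 1, 0], 0, 1], [[0.5, 1, 0], 0, 1], [[0.5, 1, 0], 0, 1], [[0.5, 1, 0], 0, 1], [[0.5, 1, 0], 0, 1], [[0.5, 1, 0], 0, 1], [[0.5, 1, 0], 0, 1], [[0.5, 1, 0], 0, 1], [[0.5, 1, 0], 0, 1], [[0.5, 1, 0], 0, 1], [[0.5, 1, 0], 0, 1]])

```text
t: 2.5
eef_pos: [437.3, -136.4, 405.0]
tcp_rot: [3.141, -0.0, 0.346]
ft_force: [0.8, -0.4, 1.0]
opening: 0.998
grip_force: 0.0
```

>>> move_arm(commands=[[[-1, 0, 0], 0, 1], [[-1, 0, 0], 0, 1], [[-1, 0, 0], 0, 1], [[-1, 0, 0], 0, 1], [[-1, 0, 0], 0, 1], [[-1, 0, 0], 0, 1]])

```text
t: 3.0
eef_pos: [255.6, -137.5, 404.7]
tcp_rot: [3.141, -0.0, 0.347]
ft_force: [-0.1, -1.3, 0.1]
opening: 0.998
grip_force: 0.0
```

```bash
python3 -c "
from h import *
print(env.state())"
```

```text
{'t': 3.0, 'joints': array([-7.22654969e-01, -8.13866879e-03,  2.27624348e+00, -1.29488804e-04,
        8.72997935e-01,  5.01593171e-01]), 'qvel': array([-0.784606  , -0.55351859,  0.55945741, -0.00467158, -0.01401372,
       -0.78082391]), 'tau': array([ 8.03403765e+00, -1.64176047e+01, -2.28632551e+01,  2.01334180e-01,
       -2.13230749e-03,  1.46926805e+00]), 'eef_pos': array([ 255.58105773, -137.51557961,  404.74883194]), 'tcp_rot': array([ 3.14111537e+00, -1.48521338e-04,  3.46631399e-01]), 'ft_force': array([-0.11354605, -1.34942534,  0.0617533 ]), 'moment': array([-0.0295312 , -0.01467581, -0.02040002]), 'grip_force': 0.0, 'opening': 0.9977320546060522}
```

>>> move_arm(commands=[[[0, 0, -1], 0, 1], [[0, 0, -1], 0, 1], [[0, 0, -1], 0, 1], [[0, 0, -1], 0, 1], [[0, 0, 0], 0, 1]])

```text
t: 3.42
eef_pos: [256.7, -138.0, 281.5]
tcp_rot: [-3.135, 0.003, 0.345]
ft_force: [1.0, -0.1, 0.3]
opening: 0.999
grip_force: 0.0
```

```bash
python3 -c "
from h import *
print(env.state())"
```

```text
{'t': 3.4167, 'joints': array([-7.21453113e-01,  2.87769449e-01,  2.45992074e+00, -1.56433043e-04,
        4.00981790e-01,  5.04122114e-01]), 'qvel': array([ 0.00593146, -0.12842936, -0.0705938 ,  0.00164034,  0.2359775 ,
        0.00074241]), 'tau': array([ 1.48135715e-02, -2.76825607e+01, -7.37028301e+00,  3.83587915e-02,
       -2.26420663e+00,  1.99130576e-03]), 'eef_pos': array([ 256.69024668, -138.03462287,  281.53993195]), 'tcp_rot': array([-3.13542297,  0.00347214,  0.34537605]), 'ft_force': array([ 0.96389689, -0.09528783,  0.2902237 ]), 'moment': array([ 0.00576222, -0.02266909, -0.0464439 ]), 'grip_force': 0.0, 'opening': 0.9985442913385418}
```

>>> move_arm(commands=[[[0, 0, -1], 0, 1], [[0, 0, -0.7], 0, 1], [[-0.5, 0, 0], 0, 1], [[-0.5, 0, 0], 0, 1], [[-0.5, 0, 0], 0, 1], [[0, 0, 0], 0, 1]])

```text
t: 3.92
eef_pos: [210.7, -137.8, 234.6]
tcp_rot: [-3.141, 0.0, 0.345]
ft_force: [-0.3, -0.2, 0.3]
opening: 0.999
grip_force: 0.0
```

```bash
python3 -c "
from h import *
print(env.state())"
```

```text
{'t': 3.9167, 'joints': array([-8.44007662e-01,  4.31931850e-01,  2.61141949e+00, -4.75715124e-04,
        9.94134720e-02,  3.82324781e-01]), 'qvel': array([ 0.03787947,  0.00032788, -0.06085696,  0.00012376,  0.03341522,
        0.07912346]), 'tau': array([-1.30266599e+00, -3.00464451e+01,  4.92101479e-01,  5.41124187e-03,
       -6.32117987e-01, -7.45909754e-01]), 'eef_pos': array([ 210.69468129, -137.79117866,  234.5959603 ]), 'tcp_rot': array([-3.14052252e+00,  4.80601240e-04,  3.44937535e-01]), 'ft_force': array([-0.29340897, -0.23951027,  0.26496013]), 'moment': array([-0.00469488, -0.01469026, -0.03450412]), 'grip_force': 0.0, 'opening': 0.9990563043341165}
```

>>> move_arm(commands=[[[-0.7, 0.3, 0], 0, 1], [[-0.7, 0.3, 0], 0, 1], [[-0.7, 0.3, 0], 0, 1]])

```text
t: 4.17
eef_pos: [156.6, -117.1, 252.3]
tcp_rot: [-3.131, 0.005, 0.346]
ft_force: [-0.3, 0.0, 0.2]
opening: 0.998
grip_force: 0.0
```

```bash
python3 -c "
from h import *
print(env.state())"
```

```text
{'t': 4.1667, 'joints': array([-0.98445954,  0.35542079,  2.72785462, -0.03767321,  0.06943409,
        0.27759242]), 'qvel': array([-0.68674526, -0.40007988,  0.43722903, -0.22484137,  0.00721243,
       -0.45917622]), 'tau': array([  6.78540766, -21.0486871 ,  -0.07516224,   0.48699433,
        -0.03085283,   0.83843356]), 'eef_pos': array([ 156.6467145 , -117.10573572,  252.25100927]), 'tcp_rot': array([-3.1314632 ,  0.00516893,  0.34636753]), 'ft_force': array([-0.29916094,  0.0059394 ,  0.20495452]), 'moment': array([-0.02807279,  0.02924296, -0.0531339 ]), 'grip_force': 0.0, 'opening': 0.9976622941713299}
```

>>> move_arm(commands=[[[0, 0, -1], 0, 1], [[0, 0, -1], 0, 1], [[0, 0, -1], 0, 1], [[0, 0, 0], 0, 1]])

```text
t: 4.5
eef_pos: [189.4, -143.1, 224.0]
tcp_rot: [-3.091, 0.027, 0.346]
ft_force: [-0.5, 0.2, 0.9]
opening: 1.001
grip_force: 0.0
```

```bash
python3 -c "
from h import *
print(env.state())"
```

```text
{'t': 4.5, 'joints': array([-0.92460787,  0.480506  ,  2.64962751, -0.15983809,  0.06840719,
        0.46019813]), 'qvel': array([-0.01222904, -0.04102613,  0.07719082,  0.07425646, -0.00042248,
       -0.11535297]), 'tau': array([  0.57797257, -30.81120729,   4.28676322,  -0.71814705,
         0.35331029,   1.05845835]), 'eef_pos': array([ 189.35268043, -143.09748426,  223.95191499]), 'tcp_rot': array([-3.09123661,  0.02698046,  0.34644553]), 'ft_force': array([-0.48862022,  0.2358446 ,  0.89590844]), 'moment': array([ 0.00115693,  0.00289247, -0.02164979]), 'grip_force': 0.0, 'opening': 1.0006845300349836}
```

>>> move_arm(commands=[[[1, 0, 0.5], 0, 1], [[1, 0, 0.5], 0, 1], [[1, 0, 0.5], 0, 1], [[0, 0, 0], 0, 1], [[0, 0, 0], 0, 1]])

```text
t: 4.92
eef_pos: [277.8, -140.3, 271.0]
tcp_rot: [-3.091, 0.025, 0.349]
ft_force: [-0.4, 0.0, 0.2]
opening: 0.996
grip_force: 0.0
```

```bash
python3 -c "
from h import *
s=env.state();print(s)
from scipy.spatial.transform import Rotation as R
for r in ([-3.09123661,  0.02698046,  0.34644553],s['tcp_rot']): print(R.from_euler('xyz',r).as_matrix()[:,2])"
```

```text
{'t': 4.9167, 'joints': array([-0.6822296 ,  0.33943958,  2.41995523,  0.01089219,  0.43801659,
        0.52971942]), 'qvel': array([-0.04029157,  0.03218377,  0.06332907, -0.00978016, -0.03515132,
       -0.01071026]), 'tau': array([  1.20033681, -34.19510722, -11.00393146,   0.13931864,
         0.4519064 ,   0.26957371]), 'eef_pos': array([ 277.83589821, -140.31068321,  270.96034586]), 'tcp_rot': array([-3.09134256,  0.02469717,  0.34947509]), 'ft_force': array([-0.40112374,  0.01856448,  0.17365493]), 'moment': array([0.00911851, 0.01640205, 0.00608493]), 'grip_force': 0.0, 'opening': 0.9957151160930103}
[-0.04243369  0.03819548 -0.99836891]
[-0.04037127  0.03874785 -0.99843315]
```

>>> move_arm(commands=[[[0.7, 0.94, 0.6], 0.1, 1], [[0.7, 0.94, 0.6], 0.1, 1], [[0.7, 0.94, 0.6], 0.1, 1], [[0.7, 0.94, 0.6], 0.1, 1], [[0.7, 0.94, 0.6], 0.1, 1], [[0.7, 0.94, 0.6], 0.1, 1], [[0.7, 0.94, 0.6], 0.1, 1], [[0.7, 0.94, 0], 0.1, 1], [[0.7, 0.94, 0], 0.1, 1], [[0.7, 0.94, 0], 0.1, 1], [[0.7, 0.94, 0], 0.1, 1], [[0.7, 0.94, 0], 0.1, 1], [[0.7, 0.94, 0], 0.1, 1], [[0.7, 0.94, 0], 0.1, 1], [[0, 0, 0], 0, 1], [[0, 0, 0], 0, 1]])

```text
t: 6.25
eef_pos: [571.1, 253.9, 394.2]
tcp_rot: [-3.087, 0.03, 0.46]
ft_force: [0.4, -0.5, -0.4]
opening: 0.999
grip_force: 0.0
```

```bash
cat > g.py <<'E'
from h import *
from scipy.spatial.transform import Rotation as Ro
def grasp(s=None):
    s=s or env.state(); M=Ro.from_euler('xyz',s['tcp_rot']).as_matrix(); return s['eef_pos']+171*M[:,2],M
if __name__=="__main__":
    s=env.state(); g,M=grasp(s); print(s['t'],s['eef_pos'],s['tcp_rot'],'grasp',g,'toolz',M[:,2],s['joints'])
E
python3 g.py
```

```text
6.25 [571.05188596 253.91592724 394.18300893] [-3.08733357  0.02993492  0.45991254] grasp [562.35600619 259.95762531 223.51116134] toolz [-0.0508531   0.03533157 -0.99808098] [0.30629746 0.50489779 1.56478609 0.05474587 1.11039312 1.3927207 ]
```

>>> move_arm(commands=[[[0, 0, -1], 0, 1], [[0, 0, -1], 0, 1], [[0, 0, -0.8], 0, 1], [[0, 0, -0.4], 0, 1], [[0, 0, 0], 0, -1], [[0, 0, 0], 0, -1], [[0, 0, 0], 0, -1], [[0, 0, 0], 0, -1], [[0, 0, 0], 0, -1], [[0, 0, 0], 0, -1], [[0, 0, 0], 0, -1], [[0, 0, 0], 0, -1]])

```text
t: 7.25
eef_pos: [571.2, 253.9, 299.7]
tcp_rot: [-3.088, 0.027, 0.459]
ft_force: [-0.4, -1.1, -0.0]
opening: 0.497
grip_force: 0.0
```

```bash
python3 g.py
python3 - <<'E'
from h import *
c=read_camera("side"); save("s1.png",c["image"])
E
```

```text
7.25 [571.21059313 253.87245546 299.69421119] [-3.08827461  0.0267728   0.45868935] grasp [563.07697203 260.01957656 128.99840835] toolz [-0.04756504  0.03594808 -0.99822107] [0.30620723 0.60977909 1.65645967 0.06157444 0.91083675 1.38040727]
```

View pics/s1.png

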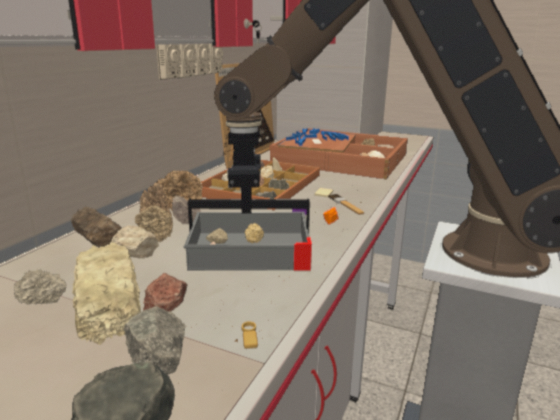

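>>> move_arm(commands=[[[0, 0, -0.1], 0, -1], [[0, 0, 0], 0, -1], [[0, 0, 0], 0, -1], [[0, 0, 0], 0, -1], [[0, 0, 0], 0, -1], [[0, 0, 0], 0, -1], [[0, 0, 0], 0, -1], [[0, 0, 0], 0, -1]])

```text
t: 7.97
eef_pos: [571.2, 253.9, 296.4]
tcp_rot: [-3.088, 0.027, 0.459]
ft_force: [-1.2, 2.2, -0.3]
opening: 0.172
grip_force: 30.0
```

>>> move_arm(commands=[[[0, 0, 0.3], 0, -1], [[0, 0, 0.6], 0, -1], [[0, 0, 0.8], 0, -1], [[0, 0, 0.8], 0, -1], [[0, 0, 0.8], 0, -1], [[0, 0, 0.8], 0, -1], [[0, 0, 0.8], 0, -1], [[0, 0, 0.8], 0, -1], [[0, 0, 0.8], 0, -1], [[0, 0, 0.8], 0, -1], [[0, 0, 0.6], 0, -1], [[0, 0, 0.3], 0, -1], [[0, 0, 0], 0, -1]])

```text
t: 9.05
eef_pos: [571.0, 253.6, 544.0]
tcp_rot: [-3.089, 0.025, 0.458]
ft_force: [0.8, 0.0, -7.3]
opening: 0.166
grip_force: 30.0
```

```bash
python3 g.py
python3 - <<'E'
from h import *
c=read_camera("side"); save("s2.png",c["image"])
E
```

```text
9.05 [571.02536639 253.63240056 543.99677568] [-3.08856985  0.02501553  0.45834446] grasp [563.1851173  259.86981026 373.29052151] toolz [-0.04584941  0.03647608 -0.99828219] [0.30593152 0.3952968  1.34703933 0.04908154 1.43220063 1.41146376]
```

View pics/s2.png

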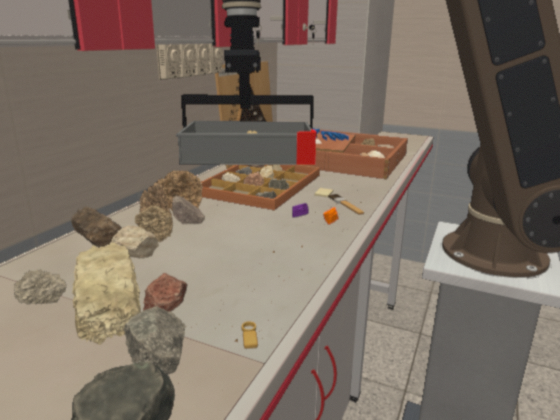

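>>> move_arm(commands=[[[-0.1, 0.3, 0], 0.4, -1], [[-0.2, 0.6, 0], 0.7, -1], [[-0.33, 0.83, 0], 0.8, -1], [[-0.33, 0.83, 0], 0.8, -1], [[-0.33, 0.83, 0], 0.8, -1], [[-0.33, 0.83, 0], 0.8, -1], [[-0.33, 0.83, 0], 0.8, -1], [[-0.33, 0.83, 0], 0.8, -1], [[-0.33, 0.83, 0], 0.8, -1], [[-0.33, 0.83, 0], 0.8, -1], [[-0.33, 0.83, 0], 0.8, -1], [[-0.33, 0.83, 0], 0.8, -1], [[-0.33, 0.83, 0], 0.8, -1], [[-0.33, 0.83, 0], 0.8, -1], [[-0.33, 0.83, 0], 0.8, -1], [[-0.33, 0.83, 0], 0.8, -1], [[-0.33, 0.83, 0], 0.8, -1], [[-0.33, 0.83, 0], 0.8, -1], [[-0.33, 0.83, 0], 0.8, -1], [[-0.33, 0.83, 0], 0.8, -1]])

```text
t: 10.77
eef_pos: [382.9, 731.1, 539.7]
tcp_rot: [-3.086, 0.03, 1.704]
ft_force: [0.3, 1.4, -7.3]
opening: 0.168
grip_force: 30.0
```

```bash
python3 g.py
```

```text
10.7667 [382.92668508 731.09807978 539.70215443] [-3.08578556  0.0297532   1.70374809] grasp [374.14609039 724.79940634 369.04393497] toolz [-0.05134851 -0.03683435 -0.99800128] [1.00602897 0.7835225  0.66125888 0.02407162 1.75540617 0.87763309]
```

>>> move_arm(commands=[[[0.5, 0.86, 0], 0, -1], [[0.5, 0.86, 0], 0, -1], [[0.5, 0.86, 0], 0, -1], [[0.5, 0.86, 0], 0, -1], [[0.5, 0.86, 0], 0, -1], [[0.5, 0.86, 0], 0, -1], [[0.5, 0.86, 0], 0, -1], [[0.5, 0.86, 0], 0, -1]])

```text
t: 11.43
eef_pos: [438.4, 816.0, 493.3]
tcp_rot: [-3.128, -0.031, 1.698]
ft_force: [0.1, 0.5, -7.9]
opening: 0.167
grip_force: 30.0
```

```bash
python3 g.py
```

```text
11.4333 [438.44275699 816.0454171  493.29259419] [-3.1280364  -0.0311488   1.69838472] grasp [435.4659722  821.03227283 322.39124832] toolz [-0.0174081   0.0291629  -0.99942308] [1.00388985 1.11768559 0.05038279 0.03277916 1.95807645 0.88870546]
```

>>> move_arm(commands=[[[0.6, 1, 0.6], 0, -1], [[0.6, 1, 0.6], 0, -1], [[0.6, 1, 0.6], 0, -1], [[0.6, 1, 0.6], 0, -1], [[0.6, 1, 0.6], 0, -1], [[0.6, 1, 0.6], 0, -1], [[0.6, 1, 0.6], 0, -1], [[0.6, 1, 0.6], 0, -1], [[0.6, 1, 0.6], 0, -1], [[0.6, 1, 0.6], 0, -1]])

```text
t: 12.27
eef_pos: [451.2, 810.6, 536.2]
tcp_rot: [3.018, -0.221, 1.707]
ft_force: [-0.4, 0.5, -8.2]
opening: 0.167
grip_force: 30.0
```

```bash
python3 g.py
```

```text
12.2667 [451.2258009  810.62680926 536.22467791] [ 3.0175414  -0.22097173  1.70711111] grasp [467.13387483 850.34848061 370.66465251] toolz [ 0.09302967  0.23229048 -0.96818728] [0.9873309  1.07429399 0.04854899 0.05137826 1.77053678 0.88127488]
```

>>> move_arm(commands=[[[0.6, 1, 0.6], 0, -1], [[0.6, 1, 0.6], 0, -1], [[0.6, 1, 0.6], 0, -1], [[0.6, 1, 0.6], 0, -1], [[0.6, 1, 0.6], 0, -1], [[0.6, 1, 0.6], 0, -1], [[0.6, 1, 0.6], 0, -1], [[0.6, 1, 0.6], 0, -1], [[0.6, 1, 0.6], 0, -1], [[0.6, 1, 0.6], 0, -1], [[0.6, 1, 0.6], 0, -1], [[0.6, 1, 0.6], 0, -1], [[0.6, 1, 0.6], 0, -1], [[0.6, 1, 0.6], 0, -1]])

```text
t: 13.43
eef_pos: [469.0, 819.3, 564.0]
tcp_rot: [2.801, -0.478, 1.771]
ft_force: [1.1, -0.1, -8.4]
opening: 0.164
grip_force: 30.0
```

```bash
python3 g.py
python3 - <<'E'
from h import *
c=read_camera("side"); save("s3.png",c["image"])
E
```

```text
13.4333 [468.96596108 819.33556883 564.01547442] [ 2.80138218 -0.47835339  1.77146348] grasp [510.09086262 903.42284739 420.910366  ] toolz [ 0.2404965   0.49173847 -0.83687198] [0.97436908 1.05538115 0.04851727 0.07775663 1.46336067 0.87192163]
```

View pics/s3.png

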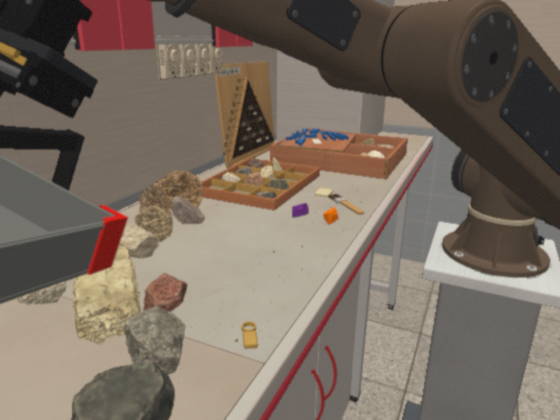

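>>> move_arm(commands=[[[-0.1, -0.5, 0], 0, -1], [[-0.1, -1, 0], 0, -1], [[-0.1, -1, 0], 0, -1], [[-0.1, -1, 0], 0, -1], [[-0.1, -1, 0], 0, -1], [[-0.1, -1, 0], 0, -1], [[-0.1, -1, 0], 0, -1], [[-0.1, -1, 0], 0, -1], [[-0.1, -1, 0], 0, -1], [[-0.1, -1, 0], 0, -1], [[-0.1, -1, 0], 0, -1], [[-0.1, -1, 0], 0, -1], [[-0.1, -1, 0], 0, -1], [[-0.1, -1, 0], 0, -1], [[-0.1, -1, 0], 0, -1], [[0, 0, 0], 0, -1], [[0, 0, 0], 0, -1], [[0, 0, 0], 0, -1]])

```text
t: 14.98
eef_pos: [427.1, 401.5, 565.9]
tcp_rot: [2.801, -0.478, 1.772]
ft_force: [-0.4, -0.1, -9.3]
opening: 0.161
grip_force: 30.0
```

```bash
python3 g.py
python3 - <<'E'
from h import *
c=read_camera("top"); s=read_camera("side")
a=np.hstack([c["image"],s["image"]])
save("b4.png",cv2.resize(c["image"][:,:420],(600,600)))
save("s4.png",s["image"])
E
```

```text
14.9833 [427.08313186 401.48183141 565.87647849] [ 2.80104737 -0.47762959  1.77177698] grasp [468.25698659 485.48264921 422.73467364] toolz [ 0.24078278  0.49123285 -0.83708658] [0.60420808 0.25550286 1.53114779 0.35776197 0.86919512 0.32229811]
```

View pics/b4.png

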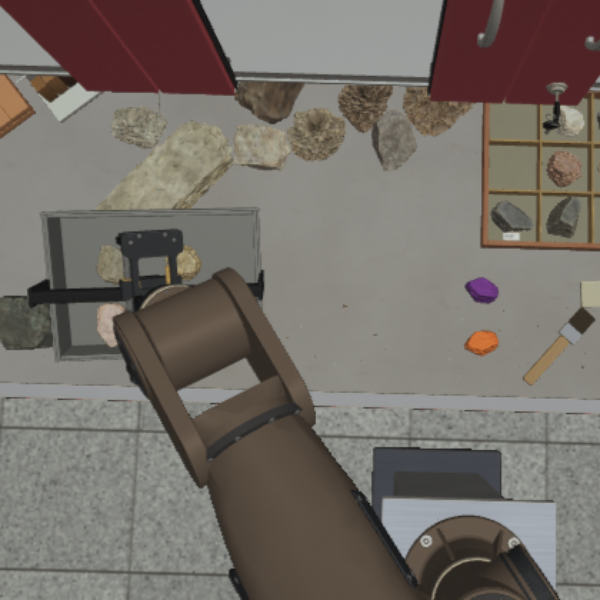

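View pics/s4.png

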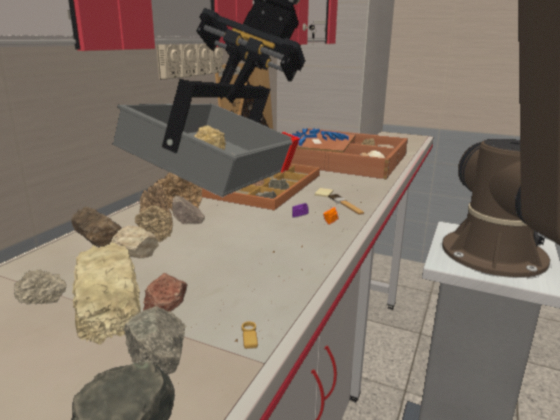

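Run:
```python
from h import *
from g import *
c=read_camera("top")
pts=np.array([[140,-100,65],[-140,-100,65],[140,100,65],[145,0,130],[-145,0,130]],float)
uv=np.array([[42,213],[258,209],[57,360],[30,294],[264,284]])/[1.4286,600/420]
from scipy.optimize import least_squares
g,M=grasp(); x0=np.r_[Ro.from_matrix(M@np.diag([1,-1,-1])).as_rotvec(),g]
def W(x,p): return (Ro.from_rotvec(x[:3]).as_matrix()@np.atleast_2d(p).T).T+x[3:]
def f(x):
    return np.r_[(proj(c,W(x,pts))-uv).ravel(), (W(x,[10,0,125])[0]-g)/4]
for s in (x0,np.r_[0,0,1.77,g-[0,0,125]]):
    r=least_squares(f,s); Q=Ro.from_rotvec(r.x[:3]).as_matrix(); print(r.cost,"z-comp of x,y,z axes",Q[2],"yaw",np.arctan2(Q[1,0],Q[0,0]),r.x[3:]); print(np.round(r.fun,1))
print("tool-expected",(M@np.diag([1,-1,-1]))[2])
```

```text
3.7228525776412758 z-comp of x,y,z axes [ 0.13147791 -0.24725029  0.95999003] yaw 1.6564609223559257 [503.40303628 488.57705863 300.66249398]
[ 0.8  0.  -0.8 -0.8 -0.6  0.1  0.3  0.3 -0.5  0.8  1.2 -1.6  0. ]
3.72285257752963 z-comp of x,y,z axes [ 0.13147824 -0.24725034  0.95998997] yaw 1.6564609782559405 [503.40304401 488.57709047 300.66247444]
[ 0.8  0.  -0.8 -0.8 -0.6  0.1  0.3  0.3 -0.5  0.8  1.2 -1.6  0. ]
tool-expected [ 0.45922434 -0.29545069  0.83774811]
```

>>> move_arm(commands=[[[0.25, -0.5, -0.3], 0, -1], [[0.25, -0.9, -0.5], 0, -1], [[0.25, -0.9, -0.5], 0, -1], [[0.25, -0.9, -0.5], 0, -1], [[0.25, -0.9, -0.5], 0, -1], [[0.25, -0.9, -0.5], 0, -1], [[0.25, -0.9, -0.6], 0, -1], [[0.25, -0.8, -0.8], 0, -1], [[0.1, -0.4, -0.9], 0, -1], [[0, 0, -0.9], 0, -1], [[0, 0, -0.9], 0, -1], [[0, 0, -0.6], 0, -1], [[0, 0, -0.4], 0, -1], [[0, 0, -0.3], 0, -1], [[0, 0, -0.1], 0, -1]])

```text
t: 16.38
eef_pos: [490.7, 189.0, 314.6]
tcp_rot: [2.804, -0.476, 1.771]
ft_force: [-0.5, -0.8, -8.1]
opening: 0.168
grip_force: 30.0
```

```bash
python3 g.py
```

```text
16.3833 [490.68208446 189.02989602 314.62697805] [ 2.80373801 -0.47578009  1.77121694] grasp [531.51654938 272.73041472 171.21230082] toolz [ 0.23879804  0.48947672 -0.83868232] [ 0.17254871  0.45259892  1.98511641  0.97463254  0.56236058 -0.75454344]
```

>>> move_arm(commands=[[[0, 0, -0.25], 0, -1], [[0, 0, -0.2], 0, -0.6], [[0.1, 0, -0.2], 0, -0.4], [[0.2, 0, -0.2], 0, -0.2], [[0.2, 0, -0.2], 0, 0], [[0.2, 0, -0.2], 0, 0.4], [[0.2, 0, -0.2], 0, 0.8], [[0.1, 0, 0], 0, 1], [[0, 0, 0], 0, 1]])

```text
t: 17.13
eef_pos: [520.9, 188.5, 272.2]
tcp_rot: [2.803, -0.477, 1.771]
ft_force: [-0.2, -0.1, 0.5]
opening: 0.638
grip_force: 0.0
```

```bash
python3 g.py
python3 - <<'E'
from h import *
c=read_camera("top"); save("t5.png",cv2.resize(c["image"][90:300,120:400],(800,600),interpolation=cv2.INTER_CUBIC))
E
```

```text
17.1333 [520.85334334 188.45479294 272.17498208] [ 2.80341919 -0.4770241   1.77099129] grasp [561.72328375 272.32297862 128.86840372] toolz [ 0.2390055   0.49045723 -0.83805017] [ 0.16132913  0.55245013  1.94965932  1.06366537  0.53503158 -0.86789418]
```

View pics/t5.png

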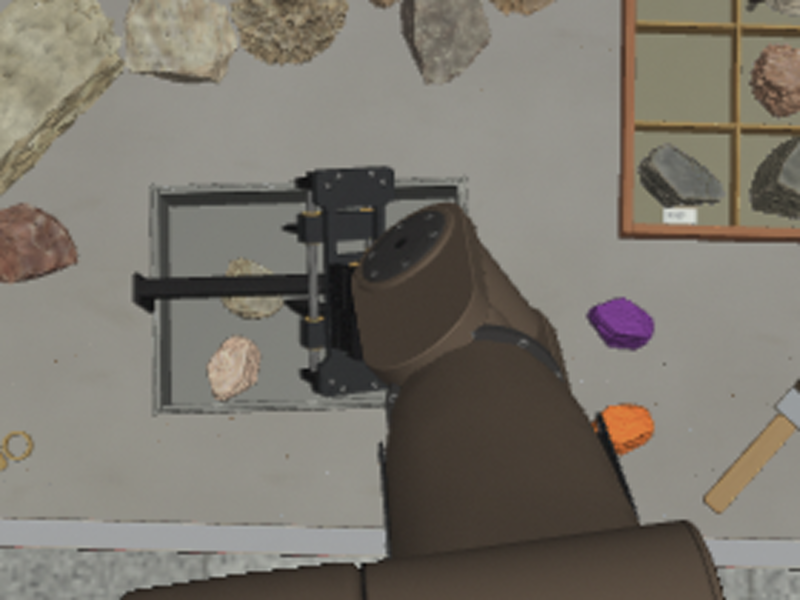

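Run:
```python
from h import *
from g import *
c=read_camera("top")
p=lambda u,v:(120+u/800*280, 90+v/600*210)
e=back(c,p(138,292),136); m=back(c,p(300,285),136); print("bar",e,m)
d=(m-e)/np.linalg.norm(m-e); g,M=grasp(); print("yaw",np.arctan2(-d[1],-d[0]),"tooly",M[:,1],"toolx",M[:,0])
print("centre",e+d*145); w=g-e; print("grasp along from +x end",w@d,"lateral off",np.cross(d[:2],w[:2]))
print([np.round(back(c,p(u,v),50)) for u,v in ((152,188),(466,180),(155,412))])
```

```text
bar [533.79644571 408.05131293 136.        ] [543.72961195 271.33090634 136.        ]
yaw 1.6433220331207832 tooly [0.95467126 0.03859087 0.29515001] toolx [-0.17713936  0.87052327  0.45914147]
centre [544.30345636 263.43249421 136.        ]
grasp along from +x end 137.27488902673912 lateral off 17.387735295055702
[array([641., 416.,  50.]), array([657., 130.,  50.]), array([437., 404.,  50.])]<stdin>:7: DeprecationWarning: Arrays of 2-dimensional vectors are deprecated. Use arrays of 3-dimensional vectors instead. (deprecated in NumPy 2.0)
```

>>> move_arm(commands=[[[-0.27, 0.7, -0.05], 0.2, 1], [[-0.27, 0.9, -0.05], 0.2, 1], [[-0.27, 0.8, 0], 0, 1], [[0, 0.4, 0], 0, 1], [[0, 0, 0], 0, -1], [[0, 0, 0], 0, -1], [[0, 0, 0], 0, -1], [[0, 0, 0], 0, -1], [[0, 0, 0], 0, -1], [[0, 0, 0], 0, -1], [[0, 0, 0], 0, -1], [[0, 0, 0], 0, -1], [[0, 0, 0], 0, -1], [[0, 0, 0], 0, -1], [[0, 0, 0], 0, -1], [[0, 0, 0], 0, -1]])

```text
t: 18.57
eef_pos: [497.3, 272.8, 271.2]
tcp_rot: [2.797, -0.477, 1.804]
ft_force: [6.4, 1.2, 9.1]
opening: 0.22
grip_force: 30.3
```

```bash
python3 g.py
```

```text
18.5667 [497.33140021 272.75332488 271.24287735] [ 2.79672162 -0.47730068  1.80429913] grasp [536.46717392 358.05285748 128.29749983] toolz [ 0.22886417  0.49882768 -0.83593788] [ 0.32707686  0.56326099  1.92824799  1.09433831  0.46547127 -0.77933796]
```

>>> move_arm(commands=[[[0, 0, 0.3], 0, -1], [[0, 0, 0.5], 0, -1], [[0, 0, 0.6], 0, -1], [[0, 0, 0.7], 0, -1], [[0, 0, 0.8], 0, -1], [[0, 0, 0.8], 0, -1], [[0, 0, 0.8], 0, -1], [[0, 0, 0.8], 0, -1], [[0, 0, 0.8], 0, -1], [[0, 0, 0.8], 0, -1], [[0, 0, 0.8], 0, -1], [[0, 0, 0.8], 0, -1], [[0, 0, 0.4], 0, -1], [[0, 0, 0], 0, -1]])

```text
t: 19.73
eef_pos: [495.6, 272.5, 538.1]
tcp_rot: [2.8, -0.477, 1.805]
ft_force: [0.9, 0.1, -8.0]
opening: 0.169
grip_force: 30.0
```

```bash
python3 g.py
python3 - <<'E'
from h import *
c=read_camera("top"); s=read_camera("side")
a=np.vstack([cv2.resize(c["image"][:300,60:420],(600,500)) [:,:],]) 
b=cv2.resize(s["image"][:260,60:420],(400,289))
out=np.zeros((600,800,3),np.uint8); out[:300,:500]=cv2.resize(c["image"][100:280,60:360],(500,300)); out[300:,:540]=cv2.resize(s["image"][20:220,80:440],(540,300))
save("c6.png",out); save("c6t.png",c["image"]); save("c6s.png",s["image"])
for n in ("feldspar_bit","sulphur_bit","mica_book","red_foot","handle","tote"):
    print(n,[[(np.round(d["at"]).tolist(),round(d["confidence"],2)) for d in search_frame(n,q)[:3]] for q in (c,s)])
E
```

```text
19.7333 [495.59429568 272.53894156 538.14374811] [ 2.80046082 -0.47720201  1.80497539] grasp [534.06700849 357.80754464 395.00005912] toolz [ 0.22498662  0.4986468  -0.8370976 ] [ 0.32758451  0.24942421  1.61117492  0.52166648  0.93091066 -0.06468862]
feldspar_bit [[([340.0, 200.0], 0.83), ([334.0, 241.0], 0.5)], [([332.0, 216.0], 0.65), ([222.0, 142.0], 0.35)]]
sulphur_bit [[], []]
mica_book [[], []]
red_foot [[([159.0, 150.0], 0.95)], [([222.0, 142.0], 0.73)]]
handle [[([161.0, 152.0], 0.63)], [([220.0, 144.0], 0.56)]]
tote [[([117.0, 252.0], 0.51)], [([222.0, 142.0], 0.8)]]
```

View pics/c6.png

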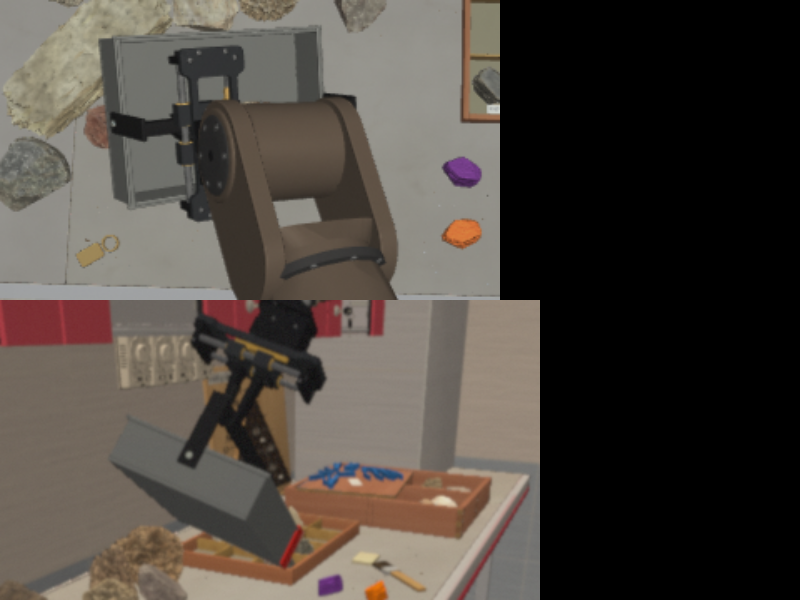

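```bash
cat > fit.py <<'E'
from h import *
from g import *
from scipy.optimize import least_squares
def W(x,p): return (Ro.from_rotvec(x[:3]).as_matrix()@np.atleast_2d(p).T).T+x[3:]
def fit(c,pts,uv,g,gx):
    def f(x): return np.r_[(proj(c,W(x,pts))-uv).ravel(),(W(x,[gx,0,125])[0]-g)/4]
    M=grasp()[1]; r=least_squares(f,np.r_[Ro.from_matrix(M@np.diag([1,-1,-1])).as_rotvec(),g]); return r
E
python3 - <<'E'
from fit import *
c=read_camera("top"); g,M=grasp()
pts=np.array([[140,-100,65],[-140,-100,65],[140,100,65],[145,0,130]],float)
uv=np.array([[103,40],[321,28],[130,206],[112,124]])/1.6667+[60,100]
r=fit(c,pts,uv,g,90); Q=Ro.from_rotvec(r.x[:3]).as_matrix(); print(r.cost,np.round(r.fun,1),"slopes",Q[2],"yaw",np.arctan2(Q[1,0],Q[0,0]))
print("tool",(M@np.diag([1,-1,-1]))[2]); fl=W(r.x,[[-135,95,5],[-140,100,0],[0,0,125],[-105,60,30],[-105,-60,30]]); print(fl); print(proj(c,fl))
s=read_camera("side"); print(proj(s,W(r.x,[[-140,100,0],[140,100,65],[140,0,125]])))
E
```

```text
25.124780239499856 [ 0.1  0.9  1.  -1.3 -2.3  1.6  3.4 -0.5  1.4  4.9  0.7] slopes [ 0.34991761 -0.16328072  0.92244082] yaw 1.7834751539114089
tool [ 0.45909251 -0.29528235  0.83787971]
[[503.40562558 202.16139846 191.28276516]
 [500.00561305 198.70981615 184.10456939]
 [557.65539584 295.02869078 364.72620967]
 [529.17081748 225.47999573 230.55613919]
 [646.21645706 243.26779272 250.14982524]]
[[252.63329996 204.54962242]
 [254.13466023 206.39653575]
 [204.87121005 166.09987124]
 [242.21983962 190.81798092]
 [235.58356735 137.10272301]]
[[282.13667885 176.57317058]
 [260.9467041  131.76896265]
 [218.52422256  87.81166948]]
```

>>> move_arm(commands=[[[0, 0, 0.2], -0.5, -1], [[0, 0, 0.2], -1, -1], [[0, 0, 0.2], -1, -1], [[0, 0, 0], -1, -1], [[0, 0, 0], -1, -1], [[0, 0, 0], -1, -1], [[0, 0, 0], -1, -1], [[0, 0, 0], -1, -1], [[0, 0, 0], -1, -1], [[0, 0, 0], -1, -1], [[0, 0, 0], -1, -1], [[0, 0, 0], -1, -1], [[0, 0, 0], -1, -1], [[0, 0, 0], -1, -1], [[0, 0, 0], -1, -1], [[0, 0, 0], -1, -1], [[0, 0, 0], -1, -1], [[0, 0, 0], -1, -1], [[0, 0, 0], -1, -1], [[0, 0, 0], -0.5, -1]])

```text
t: 22.2
eef_pos: [495.8, 272.7, 554.6]
tcp_rot: [2.804, -0.477, 0.278]
ft_force: [0.4, 0.3, -8.3]
opening: 0.17
grip_force: 30.0
```

```bash
cat > look.py <<'E'
from fit import *
g,M=grasp(); c=read_camera("top"); s=read_camera("side"); print(env.state()['t'],"grasp",g,"toteaxes z",(M@np.diag([1,-1,-1]))[2],env.state()['joints'])
for q,k in ((c,"top"),(s,"side")):
    for n in ("feldspar_bit","sulphur_bit","mica_book","red_corner"):
        print(k,n,[(np.round(d["at"]).tolist(),int(d["region"].sum()),round(d["confidence"],2)) for d in cut_out(n,q)[:3]])
    im=q["image"].astype(int); m=((im[...,0]>150)&(im[...,1]<50)&(im[...,2]<50)).astype(np.uint8); m[:60]=0
    n_,l,st,ce=cv2.connectedComponentsWithStats(m); print(k,"red",[(st[i].tolist()) for i in range(1,n_) if st[i,4]>40])
E
python3 look.py
```

```text
22.3 grasp [582.5793412  238.61743205 411.2866077 ] toteaxes z [ 0.45926016 -0.2938365   0.83829602] [ 0.44365387  0.2517182   1.56502564 -0.50189068  0.96761434  2.0286924 ]
top feldspar_bit [([334.0, 242.0], 319, 0.64), ([341.0, 200.0], 288, 0.51)]
top sulphur_bit []
top mica_book [([241.0, 189.0], 73, 0.59)]
top red_corner [([271.0, 152.0], 9095, 0.62)]
top red []
side feldspar_bit [([330.0, 217.0], 146, 0.63), ([295.0, 212.0], 224, 0.55)]
side sulphur_bit []
side mica_book []
side red_corner [([257.0, 134.0], 9334, 0.56)]
side red [[286, 173, 17, 10, 52]]
```

>>> move_arm(commands=[[[0, 0, 0], -0.8, -1], [[0, 0, 0], -1, -1], [[0, 0, 0], -1, -1], [[0, 0, 0], -1, -1], [[0, 0, 0], -1, -1], [[0, 0, 0], -0.8, -1], [[0, 0, 0], 0, -1]])

```text
t: 23.28
eef_pos: [496.0, 272.6, 554.5]
tcp_rot: [2.803, -0.477, -0.167]
ft_force: [1.1, -0.1, -8.1]
opening: 0.167
grip_force: 30.0
```

```bash
python3 look.py
python3 - <<'E'
from h import *
# colour check in the side picture: sizes of grey-tote, pinkish, yellowish, olive patches near tote
s=read_camera("side"); save("s7.png",s["image"])
im=s["image"][60:260,120:360]; hsv=cv2.cvtColor(im,cv2.COLOR_RGB2HSV)
small=cv2.resize(im,(24,20),interpolation=cv2.INTER_AREA).astype(int)
for r in small: print(" ".join("%x%x%x"%tuple(p//16) for p in r))
E
```

```text
23.3833 grasp [559.49760191 204.34271045 411.22011858] toteaxes z [ 0.45887546 -0.29495493  0.83811389] [ 0.46162691  0.28111037  1.52389135 -0.59100924  1.21528265  2.45415403]
top feldspar_bit [([340.0, 200.0], 296, 0.82), ([337.0, 244.0], 311, 0.51)]
top sulphur_bit []
top mica_book [([240.0, 202.0], 167, 0.68), ([393.0, 240.0], 714, 0.61)]
top red_corner [([283.0, 171.0], 9295, 0.96)]
top red []
side feldspar_bit [([256.0, 148.0], 114, 0.71), ([331.0, 214.0], 159, 0.63), ([298.0, 210.0], 180, 0.56)]
side sulphur_bit [([287.0, 175.0], 120, 0.61)]
side mica_book [([280.0, 165.0], 200, 0.59), ([259.0, 144.0], 144, 0.24)]
side red_corner [([274.0, 131.0], 9271, 0.67)]
side red [[281, 176, 22, 11, 74]]
765 765 765 765 876 765 776 776 765 765 654 211 222 333 332 665 887 887 887 887 887 887 887 887
765 765 765 765 876 665 765 765 765 765 765 543 221 111 322 766 887 887 887 887 887 887 887 887
765 665 665 765 765 765 765 765 765 765 764 433 544 111 222 555 877 887 887 887 887 887 887 887
765 765 765 765 765 765 765 765 765 765 654 444 443 555 443 222 554 877 887 887 887 887 887 887
665 7
[... 830 characters left out ...]
 921 655 a98 ba8 aa8 a98 a98
665 555 654 654 654 654 764 764 864 853 853 853 864 853 764 743 811 865 a98 aa8 ba8 876 a98 a98
666 887 764 764 754 765 765 765 a98 a98 a98 987 976 865 854 753 987 978 867 a98 a98 a87 a86 a97
a98 997 765 764 875 766 655 765 987 aa8 aa9 aa9 aa9 aa9 aa9 aa9 aa9 767 867 aa9 b74 b62 a98 a97
a98 a97 875 765 765 987 987 887 a98 aa9 aa9 aa9 aa9 aa9 aa9 aa9 aa9 aa9 aa9 aa8 a97 a97 a98 a98
ba8 ba8 a97 765 765 a98 aa9 aa9 aa9 aa9 aa9 aa9 aa9 aa9 aa9 aa9 aa9 aa9 aa9 aa9 aa8 a98 aa9 aa9
a97 a97 765 765 aa8 aa9 aa9 aa9 aa9 aa9 aa9 aa9 aa9 aa9 aa9 aa9 aa9 aa9 aa9 aa9 aa9 aa9 aa9 ba9
a97 776 776 998 aa9 aa9 aa9 aa9 aa9 aa9 aa9 aa9 aa9 aa9 aa9 aa9 aa9 aa9 aa9 aa9 aa9 aa9 ba9 987
```

```bash
cat > pose.py <<'E'
from fit import *
def tote(al,gx=90):
    g,M=grasp(); Q=M@np.diag([1,-1,-1])@Ro.from_euler('y',al).as_matrix(); return Q,g-Q@[gx,0,125]
def silhouette(c,Q,o):
    P8=np.array([[x,y,z] for x in(-140,140) for y in(-100,100) for z in (0,65)],float)
    m=np.zeros((420,560),np.uint8); cv2.fillConvexPoly(m,cv2.convexHull(np.round(proj(c,P8@Q.T+o)).astype(np.int32)),1); return m>0
E
python3 - <<'E'
from pose import *
s=read_camera("side"); im=s["image"].astype(int)
red=(im[...,0]>110)&(im[...,0]>2.2*im[...,1])&(im[...,0]>2.2*im[...,2]); red[:100]=0; red[:,:200]=0; red[:,320:]=0
ys,xs=np.where(red); print("red px",len(xs),xs.min(),xs.max(),ys.min(),ys.max(),xs.mean(),ys.mean())
reg=cut_out("tote",s); R=reg[0]["region"] if reg else None; print([ (r["at"],r["region"].sum(),r["confidence"]) for r in reg])
for gx in (80,90,100):
  for al in (-.1,0,.1,.2,-.2,-.3,-.4):
    Q,o=tote(al,gx); p=proj(s,np.array([[-140,100,0],[-140,100,65],[140,100,65],[-140,-100,65],[140,-100,65]])@Q.T+o)
    S=silhouette(s,Q,o); iou=(S&R).sum()/(S|R).sum() if R is not None else 0
    print(gx,al,np.round(Q[2],2),round(iou,2),p.round().astype(int).tolist())
E
```

```text
red px 901 261 319 175 419 288.7669256381798 291.0899001109878
[([272.2, 132.3], np.int64(9243), 0.82)]
80 -0.1 [ 0.54 -0.3   0.79] 0.81 [[284, 195], [292, 178], [205, 99], [345, 138], [264, 69]]
80 0 [ 0.46 -0.3   0.84] 0.79 [[290, 193], [296, 174], [207, 102], [350, 134], [266, 72]]
80 0.1 [ 0.37 -0.3   0.88] 0.72 [[296, 189], [300, 168], [209, 105], [355, 128], [267, 75]]
80 0.2 [ 0.28 -0.3   0.91] 0.66 [[302, 185], [304, 162], [211, 109], [359, 121], [269, 78]]
80 -0.2 [ 0.62 -0.3   0.73] 0.8 [[278, 196], [287, 182], [204, 95], [340, 142], [263, 65]]
80 -0.3 [ 0.69 -0.3   0.66] 0.73 [[271, 196], [282, 185], [203, 92], [334, 145], [263, 62]]
80 -0.4 [ 0.75 -0.3   0.59] 0.66 [[264, 195], [276, 186], [202, 88], [328, 147], [262, 59]]
90 -0.1 [ 0.54 -0.3   0.79] 0.84 [[287, 198], [295, 181], [208, 101], [348, 141], [267, 71]]
90 0 [ 0.46 -0.3   0.84] 0.77 [[294, 195], [300, 177], [210, 104], [354, 136], [268, 74]]
90 0.1 [ 0.37 -0.3   0.88] 0.7 [[300, 192], [304, 171], [212, 107], [358, 130], [270, 77]]
90 0.2 [ 0.28 -0.3   0.91] 0.63 [[305, 187], [308, 164], [214, 110], [362, 123], 
[... 235 characters left out ...]
99], [279, 190], [205, 92], [331, 151], [264, 62]]
100 -0.1 [ 0.54 -0.3   0.79] 0.81 [[290, 201], [298, 184], [211, 104], [351, 144], [270, 73]]
100 0 [ 0.46 -0.3   0.84] 0.73 [[297, 198], [303, 179], [213, 107], [357, 138], [271, 76]]
100 0.1 [ 0.37 -0.3   0.88] 0.66 [[303, 194], [308, 173], [215, 109], [362, 132], [273, 78]]
100 0.2 [ 0.28 -0.3   0.91] 0.6 [[309, 190], [311, 166], [216, 112], [366, 125], [274, 81]]
100 -0.2 [ 0.62 -0.3   0.73] 0.89 [[283, 202], [293, 188], [210, 101], [346, 148], [269, 71]]
100 -0.3 [ 0.69 -0.3   0.66] 0.82 [[276, 203], [287, 191], [209, 98], [339, 151], [268, 68]]
100 -0.4 [ 0.75 -0.3   0.59] 0.74 [[269, 202], [281, 193], [207, 95], [333, 154], [267, 65]]
```

```bash
cat > loc.py <<'E'
from pose import *
Q,o=tote(-.15,95)
def hit(c,uv,h):
    R,t=P(c); d=Q.T@(R.T@np.linalg.solve(K(c),[uv[0],uv[1],1])); a=Q.T@(-R.T@t-o); return (a+d*(h-a[2])/d[2])
for k in ("top","side"):
    c=read_camera(k); S=silhouette(c,Q,o)
    for n in ("feldspar_bit","sulphur_bit","mica_book"):
        for d in cut_out(n,c)[:4]:
            if (S&d["region"]).sum()>.5*d["region"].sum():
                ys,xs=np.where(d["region"]); rgb=c["image"][d["region"]].mean(0).round().astype(int)
                p=hit(c,d["at"],35); q=p-[-135,95,5]; q[2]=0
                print(k,n,np.round(d["at"]),len(xs),[xs.min(),xs.max(),ys.min(),ys.max()],round(d["confidence"],2),rgb,"tote xy",p[:2].round(),"d",np.linalg.norm(q).round())
E
python3 loc.py
```

```text
top mica_book [244. 202.] 157 [np.int64(235), np.int64(257), np.int64(193), np.int64(214)] 0.62 [116 108  89] tote xy [-49.  45.] d 99.0
top mica_book [282. 175.] 9034 [np.int64(222), np.int64(327), np.int64(110), np.int64(265)] 0.18 [90 91 86] tote xy [ 43. -33.] d 219.0
side feldspar_bit [257. 146.] 120 [np.int64(253), np.int64(265), np.int64(139), np.int64(154)] 0.6 [171 144 123] tote xy [-4. 73.] d 133.0
side sulphur_bit [287. 174.] 141 [np.int64(279), np.int64(296), np.int64(167), np.int64(181)] 0.71 [168 139  97] tote xy [-102.   69.] d 42.0
side mica_book [276. 164.] 192 [np.int64(267), np.int64(287), np.int64(154), np.int64(168)] 0.57 [143 128 101] tote xy [-67.  72.] d 72.0
```

>>> move_arm(commands=[[[0, 0.9, 0], 0, -1], [[0, -0.9, 0], 0, -1], [[0, 0.9, 0], 0, -1], [[0, -0.9, 0], 0, -1], [[0, 0.9, 0], 0, -1], [[0, -0.9, 0], 0, -1], [[0, 0.9, 0], 0, -1], [[0, -0.9, 0], 0, -1], [[0, 0, 0], 0, -1], [[0, 0, 0], 0, -1], [[0, 0, 0], 0, -1], [[0, 0, 0], 0, -1], [[0, 0, 0], 0, -1], [[0, 0, 0], 0, -1], [[0, 0, 0], 0, -1], [[0, 0, 0], 0, -1]])

```text
t: 25.67
eef_pos: [495.9, 272.7, 554.6]
tcp_rot: [2.803, -0.477, -0.164]
ft_force: [-0.5, -0.1, -8.4]
opening: 0.164
grip_force: 30.0
```

```bash
python3 loc.py
python3 - <<'E'
from pose import *
s=read_camera("side");R=cut_out("tote",s)[0]["region"]
for gx in (90,100,110):
  for al in (0,-.1,-.2,-.3):
    Q,o=tote(al,gx);S=silhouette(s,Q,o);print(gx,al,Q[2].round(2),round((S&R).sum()/(S|R).sum(),2),"foot z",(Q@[-140,100,0]+o)[2].round(),"handle z",(Q@[0,0,125]+o)[2].round())
print(env.state()['t'],env.state()['opening'],np.abs(env.state()['qvel']).max())
E
```

```text
top sulphur_bit [244. 204.] 124 [np.int64(237), np.int64(247), np.int64(199), np.int64(215)] 0.71 [162 148 110] tote xy [-52.  45.] d 97.0
side feldspar_bit [253. 149.] 182 [np.int64(247), np.int64(261), np.int64(142), np.int64(160)] 0.49 [153 130 111] tote xy [-5. 86.] d 130.0
side sulphur_bit [277. 182.] 179 [np.int64(269), np.int64(286), np.int64(174), np.int64(190)] 0.51 [150 121  86] tote xy [-104.  105.] d 32.0
side mica_book [270. 171.] 196 [np.int64(258), np.int64(278), np.int64(159), np.int64(175)] 0.66 [140 126 100] tote xy [-72.  98.] d 63.0
90 0 [ 0.46 -0.3   0.84] 0.62 foot z 172.0 handle z 370.0
90 -0.1 [ 0.54 -0.3   0.79] 0.68 foot z 159.0 handle z 363.0
90 -0.2 [ 0.62 -0.3   0.73] 0.75 foot z 149.0 handle z 356.0
90 -0.3 [ 0.69 -0.3   0.66] 0.79 foot z 141.0 handle z 350.0
100 0 [ 0.46 -0.3   0.84] 0.58 foot z 167.0 handle z 365.0
100 -0.1 [ 0.54 -0.3   0.79] 0.64 foot z 154.0 handle z 357.0
100 -0.2 [ 0.62 -0.3   0.73] 0.71 foot z 143.0 handle z 350.0
100 -0.3 [ 0.69 -0.3   0.66] 0.8 foot z 134.0 handle z 343.0
110 0 [ 0.46 -0.3   0.84] 0.55 foot z 162.0 handle z 361.0
110 -0.1 [ 0.54 -0.3   0.79] 0.61 foot z 148.0 handle z 352.0
110 -0.2 [ 0.62 -0.3   0.73] 0.68 foot z 136.0 handle z 344.0
110 -0.3 [ 0.69 -0.3   0.66] 0.76 foot z 127.0 handle z 336.0
26.1667 0.1685428192232577 0.0015045283837044415
```

>>> move_arm(commands=[[[0, 0, 0], 0, -1], [[0, 0, 0], 0, -1], [[0, 0, 0], 0, -1], [[0, 0, 0], 0, -1], [[0, 0, 0], 0, -1], [[0, 0, 0], 0, -1], [[0, 0, 0], 0, -1], [[0, 0, 0], 0, -1], [[0, 0, 0], 0, -1], [[0, 0, 0], 0, -1], [[0, 0, 0], 0, -1], [[0, 0, 0], 0, -1]])

```text
t: 27.17
eef_pos: [495.8, 272.5, 554.6]
tcp_rot: [2.803, -0.477, -0.164]
ft_force: [-0.5, -0.6, -7.9]
opening: 0.165
grip_force: 30.0
```

```bash
sed -i 's/-.15,95/-.36,95/' loc.py; python3 loc.py
python3 - <<'E'
from pose import *
s=read_camera("side");R=cut_out("tote",s)[0]["region"]
for al in (-.2,-.25,-.3,-.35,-.4,-.45,-.5):
    Q,o=tote(al,95);S=silhouette(s,Q,o);print(al,round((S&R).sum()/(S|R).sum(),3))
print(env.state()['t'])
E
```

```text
side feldspar_bit [253. 152.] 171 [np.int64(247), np.int64(261), np.int64(142), np.int64(159)] 0.47 [155 132 113] tote xy [-23.  76.] d 114.0
side sulphur_bit [276. 185.] 159 [np.int64(270), np.int64(286), np.int64(175), np.int64(190)] 0.63 [152 121  85] tote xy [-118.   84.] d 21.0
side mica_book [270. 171.] 189 [np.int64(259), np.int64(278), np.int64(159), np.int64(175)] 0.48 [141 126  99] tote xy [-84.  73.] d 56.0
-0.2 0.735
-0.25 0.775
-0.3 0.803
-0.35 0.817
-0.4 0.804
-0.45 0.805
-0.5 0.768
27.6667
```

```bash
python3 -c "
from cell import env
print(env.job_done())"
```

```text
the job is handed in; nothing more can be done
None
```

I handed the job in at about 27.7 s of the 37 s; the hand-in call gives no verdict back. The tote was held in the air, steady over the last second or so, and tilted toward the red corner by roughly 45° along its length and 17° across its width. By camera estimate the sulphur, mica and feldspar lay about 20, 55 and 115 mm from that corner. It took a set-down and a second grip nearer the far end of the handle, because the tote swung back level in the first one. I measured the minerals with the networks, not from a viewed picture, since the ten views were used up. My last views, before the final turn and shake, showed no bystander moved.

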